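# Screw a circuit board down in a test fixture with its fold-away crank

## Robot

A 7-joint arm with a two-finger parallel gripper is mounted at the origin on the work surface. World frame = base frame: x ahead of the robot, y to its left, z up, the work surface at z = 0. Lengths are in m, angles in rad, forces in N, time in s.
With the tool pointing down it reaches from about 0.425 to 0.875 m from the base axis. Payload 4.7 kg.
Tool frame: the origin (TCP) lies midway between the tips of the shut fingers; the grasp point (between the pads) lies 19 mm behind it; z points along the fingers, y is the line along which they close (so a half turn about z gives the same grasp; the last joint's range is limited). The gripper opens to 87 mm and grips with 3 to 60 N. Pads are 19 mm wide; open, the fingers measure 117 mm over their backs; the gripper's body (75 mm by 190 mm) begins 51 mm behind the grasp point.
Start: joints at [1.287, 0.321, -0.07, 1.45, 0.023, 1.371, -0.057], TCP at [0.191, -0.621, 0.223] pointing down, gripper open.
Joint ranges: [-2.86, 2.86], [-0.3, 2.09], [-1.38, 1.24], [0.06, 2.45], [-1.56, 4.7], [0.09, 2.05], [-2.69, 2.69]. Speed limits (rad/s): [2.57, 2.57, 3.14, 3.14, 3.14, 3.14, 3.14].

## Interface

Orientations are given as a rotation vector (axis times angle).
In Python, from bench import ctrl, get_image, calibration gives the robot as it stands.
- The arm moves only by the tool apply_moves, never from a script. Its arguments are lists of equal length, an entry for each row: "dp": the shift along the tool's x, y, z in m, a list of three; "twist": the turn, a rotation vector about the tool's x, y, z in rad, a list of three; "fingers": the closure, from 0 (fully open) to 1 (shut). In form: {"dp": [[dx, dy, dz], ...], "twist": [[ax, ay, az], ...], "fingers": [fingers, ...]}. A call has 1 to 10 rows; each row shifts and turns the commanded pose from where the row before left it, along the tool's axes as they then stand; what a row does not reach is not made up. A row lasts 1/10 s, in which the tool goes at most 50 mm and 8.59 degrees, less where a joint would pass 70% of its speed; a pose out of reach is approached as far as the arm can. A call is refused whole if a number of a shift passes 0.05 or a number of a turn 0.15, either way. A call with a gripper value outside its range is refused whole. The fingers move at their own pace and stop on an object; "newtons" is the grip in N (left out, the last holds). Time passes only in rows, so rows that do not move let the fingers close. It gives the time, the measured TCP pose, the force, the opening and the grip force at its end, in the units of the state.
- ctrl.get_state(): the state, without advancing time (a new reading comes with each control period).
- get_image(name): name is "side" or "top" or "wrist"; returns the picture (400x640x3 uint8, red, green, blue); there is no depth.
- calibration(name): a dict with "fx", "fy", "cx", "cy" (pixels), "eye" and "attitude" of the camera in the world; the wrist camera has in their place "hand_eye" (4x4, takes a point from camera to tool coordinates, whose origin is the TCP and whose axes are the flange's). Camera axes: x right, y up, looking along -z (the intrinsics and any distortion apply to the point x, -y, -z); pixel columns grow to the right and rows downward; lengths in m; the calibration is good to about 2 mm. A picture is of the moment at which its call begins: read the wrist's pose just before it. calibration takes no time and is no camera call.
- ctrl.close_job(): hands the job in; it is judged then, once.
The state is a dict: "time": time; "joint_positions": joint angles; "qd": joint speeds; "joint_torque": joint torques, N m; "position": TCP position; "tool_rot": TCP orientation; "ft_force": force on the tool from outside, world axes, zero at the start; "torque": the same for the moment, N m; "grip_width": opening from 0.0 (shut) to 1.0 (fully open); "grip_force": force on a finger pad.
Only numpy, scipy, OpenCV 4.12 (cv2) and the standard library are available. Lean on these libraries where they do the work, as an engineer would, in place of code of your own. Each camera call takes 0.05 s, during which the arm holds its last target. There are 200 camera calls.

## Task

A circuit board is lying on the spring probes of the hand-screwed test fixture. Swing the handwheel's folding handle fully upright, then crank the wheel clockwise (seen from above) with it until the push rods have carried the board through its springs and hold it firmly on its four hard stops. Feel for the sharp rise in the crank's load and stop there: screwed down any harder, the board cracks. Leave it clamped, the handle standing up and let go, and everything else on the bench where it is.

Things in the scene. Friction and masses are not known exactly. Their poses are not given: they have to be found in the camera images.
- fixture: The test fixture, fixed to the bench: grey case 220 x 260 x 60 mm (x, y, z) with an aluminium deck, two steel columns at y = +-108 mm and on them a crossbeam 52 x 252 mm, its top 218 mm above the bench. The handwheel is on top; nothing stands above it. Origin: centre of the underside; z up, -x is the front. The loose board is a green one, 110 x 130 x 2.4 mm, 100 to 210 g.
- board_rest (a point): Middle of the board's underside as it lies at the start, on spring probes between black guides, 82 mm above the bench (4 mm above the stops). The probes push back with 13 N as soon as the board moves, 23 N when it is down on the stops; from there all is hard: the thrust climbs by about 45 N per mm of screw travel (170 N per rad of the wheel).
- stops: Four fixed steel posts, 10 mm across, at x = +-45, y = +-55 mm of the fixture, tops 78 mm above the bench; the board must be pressed down on them. 20 to 40 N on all four together (a ram thrust of 45 to 65 N) is a proper clamping; a thrust over 90 N cracks the board. Origin and axes as fixture.
- ram: Aluminium crosshead sliding down the columns (origin and axes as fixture when right up). Under it a clear plate carries four white push rods over the board. How far the plate is screwed out is set by hand and locked: it differs by 8 mm from job to job and is not measured, so the ram's height does not tell when the rods touch or seat the board. That takes 1.5 to 5 rad of the wheel.
- wheel_top (a point): Centre of the handwheel's flat top, on its upright axis, 245 mm above the bench. An aluminium disc 130 mm across, 12 mm thick. Clockwise from above drives the ram down, 24 mm a turn (3.82 mm per rad), anticlockwise up; it stays where it is left. Its angle is not measured; the hinge's place around the axis shows it.
- screw_bearing (a point): On the wheel's axis at the crossbeam's top, 218 mm up. Load felt: friction takes about 0.24 N m to turn down unloaded (4 to 5 N at the handle, 52 mm out); each 10 N of thrust adds 0.038 N m (0.73 N at the handle). Above the unloaded force the handle needs 1 to 2 N more on the springs, 3.3 to 4.8 N more at a proper clamping, 6.6 N more when the board cracks.
- handle_hinge (a point): Hinge of the folding handle between two steel ears (18 mm radially, 24 mm wide, tops 10 mm above the hinge) near the wheel's rim: 52 mm from the wheel's axis, 15 mm above its top face. The hinge pin is level and tangential to the wheel.
- handle_end (a point): Centre of the handle's free end, 70 mm from the hinge. The handle is a straight black round grip, 18.5 mm across, from 14 to 70 mm from the hinge, turning freely about its own length. Folded it lies level across the wheel, its end 18 mm past the wheel's axis, 5 mm free beneath it; upright, its end is 330 mm above the bench.
- handle (a joint): Fold angle of the handle, rad: 0 lying folded across the wheel (starts at 0 to 0.12), 1.571 upright against a firm stop. It swings up from the wheel's middle and outward; a stiff hinge (0.05 N m, about 1 N at the grip) keeps it where it is left.
- tweezers: Bystander: dark steel tweezers 126 x 10 x 6 mm lying on the fixture's deck along its front edge. Origin: centre of the underside, x along them.
- spool_a: Bystander: solder spool, 60 mm across, 52 mm high, upright on the bench close to the fixture's left (+y) side. Origin: centre of the underside.
- spool_b: Bystander: solder spool, 60 mm across, 64 mm high, upright farther to the left. Origin: centre of the underside.
- cutters: Bystander: side cutters with blue grips, 120 x 45 x 11 mm, lying by the fixture's right (-y) side. Origin: centre of the underside.
- screwdriver: Bystander: small screwdriver with an orange handle, 170 mm long, lying to the right of the fixture. Origin: on its axis below, x along it to the tip.
- tray: Bystander: grey divided parts tray, 140 x 200 x 35 mm, on the right. Origin: centre of the underside.
- spare_board: Bystander: a second circuit board, 110 x 130 mm and 25 mm high with its parts, lying on the left. Origin: centre of the underside.
- steel_cup: Bystander: steel cup, 72 mm across, 85 mm high, on the left. Origin: centre of the underside.

How it is judged:
On the way, in this order (a step that is already met when the one before it is completed fails the run):
1. the folding handle has been swung fully upright (value of joint handle above 1.45 rad), for 0.2 s.
2. with the handle upright the board has been screwed down onto its stops (more than 10 N on them) (value of joint handle above 1.3 rad and contact force between stops and anything else above 10 N), for 0.2 s.
At the end, for the whole second after the job is handed in: The board is clamped on its four stops (more than 10 N on the stops, less than 90 N of ram thrust), the ram at rest and the handle still upright (above 1.4 rad) (value of joint handle above 1.4 rad and contact force between stops and anything else above 10 N and contact force between ram and anything else below 90 N and linear speed of ram below 0.002 m/s); the robot touches nothing.
It fails at once if the push rods press on the board with more than 90 N (it cracks) (contact force between ram and anything else above 90 N).
It fails at once if a bystander is shifted by more than 30 mm (distance of any of tweezers, spool_a, spool_b, cutters, screwdriver, tray, spare_board, steel_cup from where it was at the start of the episode above 0.03 m).
It also fails if it takes over 72 s, if anything falls off the work surface, if the arm or the gripper's body presses on something with over 40 N, if the wrist force passes 120 N, or if a joint passes its speed limit or range.

## Working session

There is one attempt and no reset: what is moved stays moved. The work goes in short steps, Python scripts to look and compute and a tool call to move; the robot and the scene stay as the last step left them, time stands still between calls to the robot, and variables do not carry over. Pictures are saved under pics/ and viewed, at most 10 in all, crops included, and the job is handed in when it is done.

Besides the shell and the picture viewer there is one more tool, called by a JSON object that holds its "op" and its "data", one argument or row to a line. apply_moves: Moves the arm, as the interface text tells. Its arguments: {"type":"object","properties":{"dp":{"type":"array"},"twist":{"type":"array"},"fingers":{"type":"array"},"newtons":{"type":"number"}},"required":["dp","twist","fingers"]}

```bash
mkdir -p pics; ls; cat > h.py <<'E'
import numpy as np, cv2
from scipy.spatial.transform import Rotation as R
from bench import ctrl,get_image,calibration
def snap(n,f):
    im=get_image(n); cv2.imwrite('pics/'+f,cv2.cvtColor(im,cv2.COLOR_RGB2BGR)); return im
E
python3 - <<'E'
from h import *
print(ctrl.get_state())
for n in("side","top","wrist"): print(calibration(n))
a=snap("top","t0.png");b=snap("side","s0.png")
E
```

```text
pics
{'time': 0.0, 'joint_positions': array([ 1.28712137,  0.32182387, -0.07009827,  1.45168559,  0.0225823 ,
        1.37080257, -0.05690294]), 'qd': array([-9.29754526e-04, -9.42785307e-04,  1.39035633e-03,  1.47973176e-03,
        8.24878541e-04, -7.37309522e-04,  7.79731216e-05]), 'joint_torque': array([ 8.38671731e-04, -4.91281271e+01, -4.03451454e-01, -3.12525022e+01,
       -6.40631374e-02,  4.38586192e-02,  1.65721904e-04]), 'position': array([ 0.19050695, -0.62086728,  0.22145574]), 'tool_rot': array([-3.10495079e+00, -4.65793794e-01,  5.70408215e-04]), 'ft_force': array([ 0.15896104,  0.52963682, -0.26534147]), 'torque': array([ 0.02407104, -0.02577187,  0.0149926 ]), 'grip_force': 0.0, 'grip_width': 0.9987269335660922}
{'fx': 425.3475976606316, 'fy': 425.3475976606316, 'cx': 312.1714428948128, 'cy': 203.48030773173744, 'eye': array([ 0.55617207, -0.82154565,  1.01819666]), 'attitude': array([ 0.77815242, -0.01955513, -0.01524505])}
{'fx': 437.4925304066131, 'fy': 437.4925304066131, 'cx': 315.6870815323255, 'cy': 196.57323070434524, 'eye': array([0.30583902, 0.01129233, 1.65529701]), 'attitude': array([ 0.16207738, -0.15591011, -1.52756752])}
{'fx': 276.6875462391971, 'fy': 276.6875462391971, 'cx': 320.2097840438185, 'cy': 200.86880918400803, 'hand_eye': array([[-2.97611065e-05,  9.57198997e-01,  2.89430612e-01,
         7.86679879e-02],
       [ 9.99997877e-01,  6.24770954e-04, -1.96340354e-03,
        -8.68161663e-04],
       [-2.06019573e-03,  2.89429939e-01, -9.57196984e-01,
        -1.62977585e-01],
       [ 0.00000000e+00,  0.00000000e+00,  0.00000000e+00,
         1.00000000e+00]])}
```

View pics/t0.png

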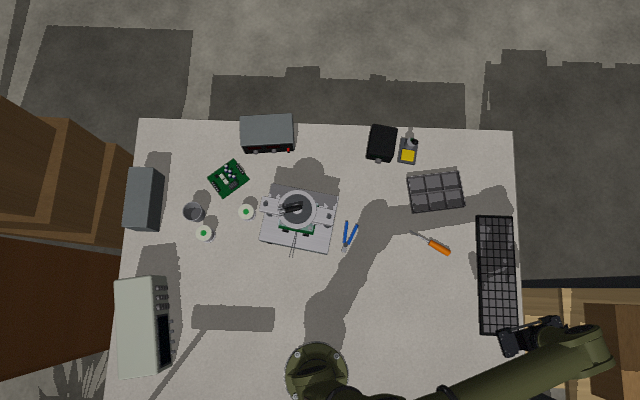

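View pics/s0.png

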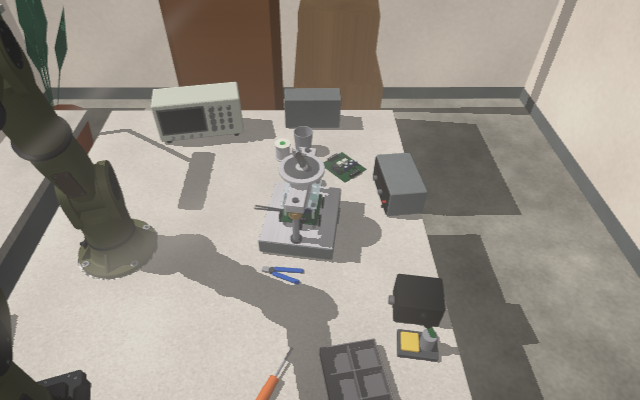

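The top view shows the wheel at about (297,209), with a dark handle running left from its centre to about (280,207). The side view shows the wheel at about (301,168). I'll zoom in and cast rays.

```bash
cat >> h.py <<'E'
def ray(n,u,v,z,pose=None):
    c=calibration(n); d=np.array([(u-c['cx'])/c['fx'],-(v-c['cy'])/c['fy'],-1])
    if n=='wrist':
        p,r=pose; T=c['hand_eye']; M=R.from_rotvec(r).as_matrix(); d=M@T[:3,:3]@d; e=np.array(p)+M@T[:3,3]
    else: e=c['eye']; d=R.from_rotvec(c['attitude']).as_matrix()@d
    return e+d*(z-e[2])/d[2]
def proj(n,P,pose=None):
    c=calibration(n)
    if n=='wrist':
        p,r=pose; T=c['hand_eye']; M=R.from_rotvec(r).as_matrix(); A=M@T[:3,:3]; e=np.array(p)+M@T[:3,3]
    else: e=c['eye']; A=R.from_rotvec(c['attitude']).as_matrix()
    q=A.T@(np.array(P)-e); return np.array([c['cx']-c['fx']*q[0]/q[2],c['cy']+c['fy']*q[1]/q[2]])
E
python3 - <<'E'
from h import *
t=cv2.imread('pics/t0.png'); s=cv2.imread('pics/s0.png')
a=cv2.resize(t[165:265,245:345],None,fx=4,fy=4,interpolation=2)
b=cv2.resize(s[130:230,255:355],None,fx=4,fy=4,interpolation=2)
cv2.imwrite('pics/c0.png',np.hstack([a,b]))
print(ray('top',297,209,.245),ray('side',301,168,.245))
for c in [(269,183),(339,193),(329,254),(259,244)]: print(ray('top',*c,.06))
E
```

```text
[0.55295756 0.08194229 0.245     ] [0.55329085 0.07925566 0.245     ]
[0.68024818 0.20062454 0.06      ]
[ 0.65175618 -0.06253051  0.06      ]
[ 0.42429212 -0.03234832  0.06      ]
[0.45092754 0.22353913 0.06      ]
```

View pics/c0.png

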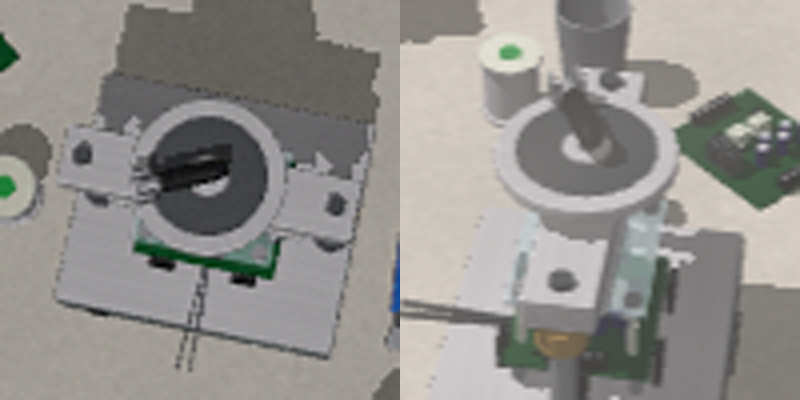

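The crop shows the wheel centre at top px (297.5,208.8) and the hinge ears at the left, about (282,209). In the side view the hinge is near (295,150) and the handle runs to about (305,167). Next I'll work out the positions and plan the approach.

```bash
cat >> h.py <<'E'
def st():
    s=ctrl.get_state(); return s,np.array(s['position']),R.from_rotvec(s['tool_rot'])
def plan(target,yaw,n):
    """n equal rows to a TCP pose pointing down, tool x at yaw; printed in tool axes"""
    s,p,r=st(); x=np.array([np.cos(yaw),np.sin(yaw),0]); z=np.array([0,0,-1.])
    g=R.from_matrix(np.c_[x,np.cross(z,x),z]); w=(r.inv()*g).as_rotvec()/n; q=r
    for i in range(n):
        d=q.inv().apply((np.array(target)-p)/n); print(np.round(d,4).tolist(),end=', '); q=q*R.from_rotvec(w)
    print('\ntwist',np.round(w,4).tolist())
E
python3 - <<'E'
from h import *
c=ray('top',297.5,208.8,.245); print('c',c,ray('side',300.5,168,.245))
print('hinge',ray('top',282,209,.262),ray('side',295,150,.262))
s,p,r=st(); print(r.as_matrix().round(3))
plan([.48,-.10,.40],1.72,18)
E
```

```text
c [0.55368261 0.08033772 0.245     ] [0.55190117 0.07926539 0.245     ]
hinge [0.54816213 0.1295512  0.262     ] [0.53647264 0.13800125 0.262     ]
[[ 0.956  0.293 -0.001]
 [ 0.293 -0.956  0.002]
 [-0.    -0.002 -1.   ]]
[0.0239, -0.023, -0.0099], [0.0256, -0.021, -0.0099], [0.0272, -0.0189, -0.0099], [0.0286, -0.0167, -0.0099], [0.0298, -0.0144, -0.0099], [0.0309, -0.012, -0.0099], [0.0317, -0.0095, -0.0099], [0.0324, -0.007, -0.0099], [0.0328, -0.0044, -0.0099], [0.0331, -0.0018, -0.0099], [0.0331, 0.0008, -0.0099], [0.0329, 0.0034, -0.0099], [0.0326, 0.006, -0.0099], [0.032, 0.0086, -0.0099], [0.0312, 0.011, -0.0099], [0.0302, 0.0135, -0.0099], [0.0291, 0.0158, -0.0099], [0.0277, 0.0181, -0.0099], 
twist [-0.0001, -0.0001, -0.079]
```

{"op": "apply_moves", "data": {
  "dp": [
    [0.024, -0.023, -0.01],
    [0.0256, -0.021, -0.01],
    [0.0272, -0.019, -0.01],
    [0.0286, -0.0167, -0.01],
    [0.03, -0.0144, -0.01],
    [0.031, -0.012, -0.01],
    [0.0317, -0.0095, -0.01],
    [0.0324, -0.007, -0.01],
    [0.033, -0.0044, -0.01],
    [0.033, -0.0018, -0.01]
  ],
  "twist": [
    [0, 0, -0.079],
    [0, 0, -0.079],
    [0, 0, -0.079],
    [0, 0, -0.079],
    [0, 0, -0.079],
    [0, 0, -0.079],
    [0, 0, -0.079],
    [0, 0, -0.079],
    [0, 0, -0.079],
    [0, 0, -0.079]
  ],
  "fingers": [0.4, 0.4, 0.4, 0.4, 0.4, 0.4, 0.4, 0.4, 0.4, 0.4],
  "newtons": 10
}}

```text
time: 1.1
position: [0.353, -0.3294, 0.3232]
tool_rot: [2.684, 1.633, -0.0]
ft_force: [-0.2, -0.7, 0.9]
grip_width: 0.601
grip_force: 0.0
```

```bash
python3 - <<'E'
from h import *
s,p,r=st(); print(p,s['tool_rot'])
plan([.55,.10,.39],1.72,10)
E
```

```text
[ 0.35302408 -0.32935637  0.32317245] [ 2.68369119e+00  1.63320850e+00 -1.02892386e-04]
[0.0472, -0.0022, -0.0067], [0.0472, 0.0007, -0.0067], [0.0471, 0.0037, -0.0067], [0.0468, 0.0066, -0.0067], [0.0463, 0.0095, -0.0067], [0.0456, 0.0124, -0.0067], [0.0447, 0.0152, -0.0067], [0.0437, 0.018, -0.0067], [0.0425, 0.0207, -0.0067], [0.0411, 0.0233, -0.0067], 
twist [-0.0, 0.0, -0.0627]
```

{"op": "apply_moves", "data": {
  "dp": [
    [0.047, -0.002, -0.007],
    [0.047, 0.001, -0.007],
    [0.047, 0.004, -0.007],
    [0.047, 0.0066, -0.007],
    [0.046, 0.0095, -0.007],
    [0.0456, 0.0124, -0.007],
    [0.0447, 0.015, -0.007],
    [0.0437, 0.018, -0.007],
    [0.0425, 0.0207, -0.007],
    [0.041, 0.0233, -0.007]
  ],
  "twist": [
    [0, 0, -0.063],
    [0, 0, -0.063],
    [0, 0, -0.063],
    [0, 0, -0.063],
    [0, 0, -0.063],
    [0, 0, -0.063],
    [0, 0, -0.063],
    [0, 0, -0.063],
    [0, 0, -0.063],
    [0, 0, -0.063]
  ],
  "fingers": [0.4, 0.4, 0.4, 0.4, 0.4, 0.4, 0.4, 0.4, 0.4, 0.4]
}}

```text
time: 2.1
position: [0.551, 0.099, 0.3936]
tool_rot: [2.046, 2.382, 0.001]
ft_force: [1.0, -1.6, 0.5]
grip_width: 0.596
grip_force: 0.0
```

{"op": "apply_moves", "data": {
  "dp": [
    [0, 0, 0],
    [0, 0, 0]
  ],
  "twist": [
    [0, 0, 0],
    [0, 0, 0]
  ],
  "fingers": [0.4, 0.4]
}}

```text
time: 2.3
position: [0.5505, 0.0986, 0.3924]
tool_rot: [-2.045, -2.383, 0.0]
ft_force: [-0.4, -1.2, -0.2]
grip_width: 0.603
grip_force: 0.0
```

```bash
python3 - <<'E'
from h import *
s,p,r=st(); print(p.tolist(),s['tool_rot'].tolist(),s['ft_force'])
snap('wrist','w0.png')
E
```

```text
[0.5505360331645774, 0.09856018652291361, 0.39238255931723387] [-2.045280295480626, -2.382834227912476, 3.169763686675113e-05] [-0.42230776 -1.16858222 -0.20558527]
```

View pics/w0.png

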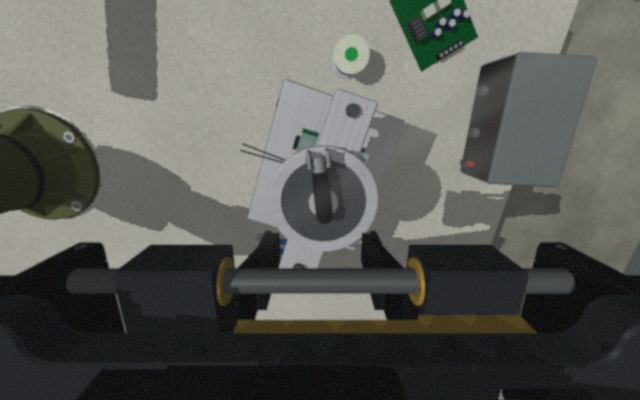

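The wrist view shows the wheel centre at about (325.5,198), the hinge ears at about (318,157) and the handle end at about (323,220).

```bash
python3 - <<'E'
from h import *
s,p,r=st(); P=(p,s['tool_rot'])
c=ray('wrist',325.5,198.5,.245,P); h=ray('wrist',318,157,.265,P); e=ray('wrist',323.5,220,.264,P)
print(c,h,e,np.linalg.norm((h-c)[:2]),np.linalg.norm((h-e)[:2]))
d=(h-c)[:2];d/=np.linalg.norm(d);print('dir',d,np.arctan2(d[1],d[0]))
d2=(h-e)[:2];d2/=np.linalg.norm(d2);print(d2,np.arctan2(d2[1],d2[0]))
E
```

```text
[0.55720069 0.08616872 0.245     ] [0.54123854 0.13553647 0.265     ] [0.55765168 0.06642478 0.264     ] 0.05188415074057665 0.07103391272486467
dir [-0.3076498   0.95149966] 1.8835183694251474
[-0.23106057  0.97293937] 1.8039639398923437
```

```bash
python3 - <<'E'
from h import *
plan([.557,.081,.252],1.84,6)
E
```

```text
[-0.0027, 0.0007, 0.0234], [-0.0027, 0.0006, 0.0234], [-0.0028, 0.0006, 0.0234], [-0.0028, 0.0005, 0.0234], [-0.0028, 0.0005, 0.0234], [-0.0028, 0.0004, 0.0234], 
twist [-0.0002, 0.0, -0.0201]
```

{"op": "apply_moves", "data": {
  "dp": [
    [-0.0055, 0.001, 0.0234],
    [-0.0055, 0.001, 0.0234],
    [-0.0055, 0.001, 0.0234],
    [0, 0, 0.0234],
    [0, 0, 0.0234],
    [0, 0, 0.0234],
    [0, 0, 0],
    [0, 0, 0]
  ],
  "twist": [
    [0, 0, -0.04],
    [0, 0, -0.04],
    [0, 0, -0.04],
    [0, 0, 0],
    [0, 0, 0],
    [0, 0, 0],
    [0, 0, 0],
    [0, 0, 0]
  ],
  "fingers": [0.4, 0.4, 0.4, 0.4, 0.4, 0.4, 0.4, 0.4]
}}

```text
time: 3.15
position: [0.5568, 0.0791, 0.2527]
tool_rot: [1.908, 2.495, -0.001]
ft_force: [0.1, -0.0, 0.6]
grip_width: 0.601
grip_force: 0.0
```

{"op": "apply_moves", "data": {
  "dp": [
    [0, 0, 0],
    [0, 0, 0],
    [0, 0, 0],
    [0, 0, 0],
    [0, 0, 0],
    [0, 0, 0]
  ],
  "twist": [
    [0, 0, 0],
    [0, 0, 0],
    [0, 0, 0],
    [0, 0, 0],
    [0, 0, 0],
    [0, 0, 0]
  ],
  "fingers": [0.7, 0.75, 0.8, 0.9, 1, 1],
  "newtons": 8
}}

```text
time: 3.75
position: [0.5569, 0.0807, 0.2522]
tool_rot: [1.906, 2.497, -0.0]
ft_force: [-0.8, 0.6, 1.3]
grip_width: 0.205
grip_force: 8.0
```

```bash
python3 - <<'E'
from h import *
s,p,r=st(); print(p,s['tool_rot'],s['ft_force'],s['torque'],s['grip_width'],s['grip_force'])
E
```

```text
[0.55688772 0.08066181 0.25221674] [ 1.90592303e+00  2.49736430e+00 -1.48423861e-04] [-0.80486373  0.55772442  1.27010249] [-0.00117365 -0.07767126 -0.0342165 ] 0.204526119867241 7.998147010803223
```

{"op": "apply_moves", "data": {
  "dp": [
    [0.0003, 0, -0.0055],
    [0.0008, 0, -0.0054],
    [0.0014, 0, -0.0053],
    [0.0019, 0, -0.0052],
    [0.0024, 0, -0.005],
    [0.0029, 0, -0.0047],
    [0.0033, 0, -0.0044],
    [0.0037, 0, -0.004]
  ],
  "twist": [
    [0, 0, 0],
    [0, 0, 0],
    [0, 0, 0],
    [0, 0, 0],
    [0, 0, 0],
    [0, 0, 0],
    [0, 0, 0],
    [0, 0, 0]
  ],
  "fingers": [1, 1, 1, 1, 1, 1, 1, 1]
}}

```text
time: 4.55
position: [0.5526, 0.0966, 0.292]
tool_rot: [1.906, 2.497, -0.001]
ft_force: [0.4, 0.3, -3.6]
grip_width: 0.209
grip_force: 8.0
```

{"op": "apply_moves", "data": {
  "dp": [
    [0.0041, 0, -0.0036],
    [0.0045, 0, -0.0032],
    [0.0047, 0, -0.0027],
    [0.0051, 0, -0.0022],
    [0.0052, 0, -0.0017],
    [0.0053, 0, -0.0012],
    [0.0054, 0, -0.0007],
    [0.004, 0, 0]
  ],
  "twist": [
    [0, 0, 0],
    [0, 0, 0],
    [0, 0, 0],
    [0, 0, 0],
    [0, 0, 0],
    [0, 0, 0],
    [0, 0, 0],
    [0, 0, 0]
  ],
  "fingers": [1, 1, 1, 1, 1, 1, 1, 1]
}}

```text
time: 5.35
position: [0.5425, 0.1344, 0.3078]
tool_rot: [1.905, 2.497, 0.001]
ft_force: [0.1, -2.5, 5.9]
grip_width: 0.209
grip_force: 8.0
```

```bash
python3 - <<'E'
from h import *
s,p,r=st(); print(p,r.inv().apply(s['ft_force']),s['grip_width'],s['grip_force'])
a=snap('wrist','w1.png'); b=snap('side','s1.png')
b=cv2.resize(b[110:210,245:365],None,fx=4,fy=4)[:,:,::-1]; a=a[100:400,160:480,::-1]
cv2.imwrite('pics/m1.png',np.hstack([cv2.resize(a,(426,400)),b[:, :374]]))
E
```

```text
[0.54254941 0.1344245  0.30782788] [-2.47584897 -0.52737285 -5.88429008] 0.2089355777773526 8.000011809635907
```

View pics/m1.png

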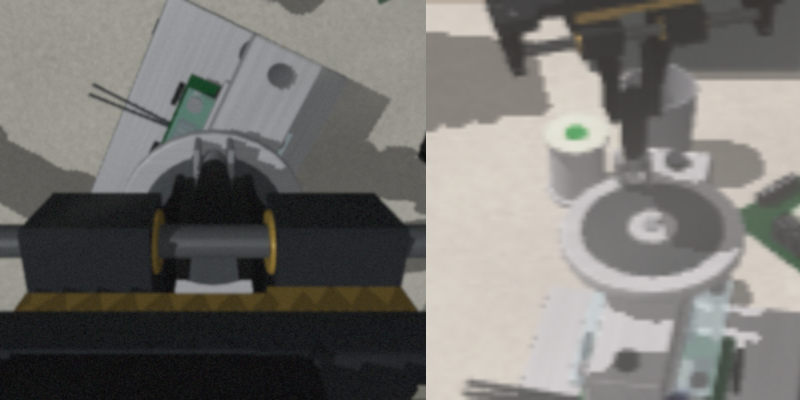

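The pictures show the gripper on the handle, which stands at the hinge end of the wheel and looks close to upright. I'll push outward to feel for the stop.

{"op": "apply_moves", "data": {
  "dp": [
    [0.001, 0, -0.001],
    [0.001, 0, 0],
    [0.001, 0, 0],
    [0.001, 0, 0],
    [0, 0, 0]
  ],
  "twist": [
    [0, 0, 0],
    [0, 0, 0],
    [0, 0, 0],
    [0, 0, 0],
    [0, 0, 0]
  ],
  "fingers": [1, 1, 1, 1, 1]
}}

```text
time: 5.95
position: [0.5414, 0.1378, 0.3079]
tool_rot: [1.906, 2.498, 0.001]
ft_force: [1.8, -0.9, 1.7]
grip_width: 0.209
grip_force: 8.0
```

{"op": "apply_moves", "data": {
  "dp": [
    [0.001, 0, 0],
    [0.001, 0, 0],
    [0, 0, 0]
  ],
  "twist": [
    [0, 0, 0],
    [0, 0, 0],
    [0, 0, 0]
  ],
  "fingers": [1, 1, 1]
}}

```text
time: 6.25
position: [0.5409, 0.1397, 0.3079]
tool_rot: [1.906, 2.498, 0.001]
ft_force: [3.1, -1.7, 2.0]
grip_width: 0.208
grip_force: 8.0
```

{"op": "apply_moves", "data": {
  "dp": [
    [0.001, 0, 0],
    [0.001, 0, 0],
    [0, 0, 0]
  ],
  "twist": [
    [0, 0, 0],
    [0, 0, 0],
    [0, 0, 0]
  ],
  "fingers": [1, 1, 1]
}}

```text
time: 6.55
position: [0.5407, 0.1403, 0.3079]
tool_rot: [1.907, 2.495, -0.001]
ft_force: [3.2, -3.7, 1.6]
grip_width: 0.212
grip_force: 8.0
```

{"op": "apply_moves", "data": {
  "dp": [
    [0.001, 0, 0],
    [0.001, 0, 0],
    [0, 0, 0],
    [0, 0, 0]
  ],
  "twist": [
    [0, 0, 0],
    [0, 0, 0],
    [0, 0, 0],
    [0, 0, 0]
  ],
  "fingers": [1, 1, 1, 1]
}}

```text
time: 6.95
position: [0.5405, 0.1408, 0.3078]
tool_rot: [1.908, 2.493, -0.003]
ft_force: [4.8, -6.2, 1.8]
grip_width: 0.206
grip_force: 8.0
```

```bash
python3 - <<'E'
from h import *
s,p,r=st(); print(p,r.inv().apply(s['ft_force']),s['grip_width'])
a=snap('top','t2.png'); b=snap('side','s2.png')
cv2.imwrite('pics/m2.png',np.hstack([cv2.resize(a[165:265,245:345,::-1],None,fx=4,fy=4),cv2.resize(b[110:210,255:355,::-1],None,fx=4,fy=4)]))
E
```

```text
[0.54053201 0.14081491 0.30782094] [-7.25955604  3.05872773 -1.78062487] 0.2058893871076497
```

```bash
cat >> h.py <<'E'
import json
XT=np.array([-.263,.965]); YT=np.array([.965,.263])
def crank(C,rad,cmd,a0,a1,n):
    """rows (tool axes) carrying the command clockwise on the circle; returns the last command"""
    cmd=np.array(cmd); rows=[]
    for a in np.linspace(a0,a1,n+1)[1:]:
        q=np.array(C)+rad*np.array([np.cos(a),np.sin(a)]); d=q-cmd; dt=[round(float(d@XT),4),round(float(d@YT),4),0]
        rows.append(dt); cmd=cmd+dt[0]*XT+dt[1]*YT
    print(rows,'\ncmd',cmd.round(5).tolist())
def load(C):
    s,p,r=st(); d=p[:2]-C; a=np.arctan2(d[1],d[0]); f=s['ft_force'][:2]
    print('ang %.3f rad %.4f Fradial %.2f Ftang(resist) %.2f'%(a,np.hypot(*d),f@d/np.hypot(*d),f@np.array([-d[1],d[0]])/np.hypot(*d)),p.round(4),s['ft_force'].round(1))
E
python3 - <<'E'
from h import *
C=[.5545,.0907]; load(C); a=np.arctan2(.053,-.0146); print(a)
crank(C,.055,[.5399,.1437],a,a-1.0,10)
E
```

```text
ang 1.842 rad 0.0520 Fradial -6.56 Ftang(resist) -1.60 [0.5405 0.1408 0.3078] [ 3.3 -5.9  2.1]
1.8396010187741663
[[-0.0002, 0.0055, 0], [-0.0008, 0.0054, 0], [-0.0014, 0.0054, 0], [-0.0019, 0.0051, 0], [-0.0023, 0.005, 0], [-0.0029, 0.0047, 0], [-0.0033, 0.0044, 0], [-0.0037, 0.004, 0], [-0.0042, 0.0036, 0], [-0.0044, 0.0032, 0]] 
cmd [0.59118, 0.13166]
```

{"op": "apply_moves", "data": {
  "dp": [
    [0, 0, 0],
    [0, 0, 0],
    [-0.0002, 0.0055, 0],
    [-0.0008, 0.0054, 0],
    [-0.0014, 0.0054, 0],
    [-0.0019, 0.0051, 0],
    [-0.0023, 0.005, 0]
  ],
  "twist": [
    [0, 0, 0],
    [0, 0, 0],
    [0, 0, 0],
    [0, 0, 0],
    [0, 0, 0],
    [0, 0, 0],
    [0, 0, 0]
  ],
  "fingers": [1, 1, 1, 1, 1, 1, 1],
  "newtons": 30
}}

```text
time: 7.75
position: [0.5645, 0.1417, 0.3078]
tool_rot: [-1.906, -2.494, 0.013]
ft_force: [-6.8, -6.5, 7.6]
grip_width: 0.205
grip_force: 30.0
```

```bash
python3 -c "
from h import *
load([.5545,.0907])"
```

```text
ang 1.377 rad 0.0520 Fradial -7.72 Ftang(resist) 5.40 [0.5645 0.1417 0.3078] [-6.8 -6.5  7.6]
```

{"op": "apply_moves", "data": {
  "dp": [
    [-0.0029, 0.0047, 0],
    [-0.0033, 0.0044, 0],
    [-0.0037, 0.004, 0],
    [-0.0042, 0.0036, 0],
    [-0.0044, 0.0032, 0]
  ],
  "twist": [
    [0, 0, 0],
    [0, 0, 0],
    [0, 0, 0],
    [0, 0, 0],
    [0, 0, 0]
  ],
  "fingers": [1, 1, 1, 1, 1]
}}

```text
time: 8.25
position: [0.5873, 0.1311, 0.3078]
tool_rot: [-1.901, -2.494, 0.011]
ft_force: [-7.8, -3.0, 7.6]
grip_width: 0.198
grip_force: 30.0
```

```bash
python3 -c "
from h import *
load([.5545,.0907])"
```

```text
ang 0.889 rad 0.0520 Fradial -7.20 Ftang(resist) 4.15 [0.5873 0.1311 0.3078] [-7.8 -3.   7.6]
```

```bash
python3 -c "
from h import *
crank([.5545,.0907],.055,[.59118,.13166],.84,.34,10)"
```

```text
[[-0.0024, 0.0015, 0], [-0.0024, 0.0013, 0], [-0.0024, 0.0012, 0], [-0.0026, 0.001, 0], [-0.0026, 0.001, 0], [-0.0026, 0.0008, 0], [-0.0027, 0.0007, 0], [-0.0027, 0.0005, 0], [-0.0027, 0.0004, 0], [-0.0027, 0.0003, 0]] 
cmd [0.60636, 0.10905]
```

{"op": "apply_moves", "data": {
  "dp": [
    [-0.0024, 0.0015, 0],
    [-0.0024, 0.0013, 0],
    [-0.0024, 0.0012, 0]
  ],
  "twist": [
    [0, 0, 0],
    [0, 0, 0],
    [0, 0, 0]
  ],
  "fingers": [1, 1, 1]
}}

```text
time: 8.55
position: [0.5926, 0.1262, 0.3078]
tool_rot: [-1.9, -2.494, 0.01]
ft_force: [-9.3, -2.5, 6.5]
grip_width: 0.2
grip_force: 30.0
```

```bash
python3 -c "
from h import *
load([.5545,.0907])"
```

```text
ang 0.750 rad 0.0521 Fradial -8.57 Ftang(resist) 4.52 [0.5926 0.1262 0.3078] [-9.3 -2.5  6.5]
```

{"op": "apply_moves", "data": {
  "dp": [
    [-0.0026, 0.001, 0],
    [-0.0026, 0.001, 0],
    [-0.0026, 0.0008, 0]
  ],
  "twist": [
    [0, 0, 0],
    [0, 0, 0],
    [0, 0, 0]
  ],
  "fingers": [1, 1, 1]
}}

```text
time: 8.85
position: [0.5973, 0.1204, 0.3078]
tool_rot: [-1.898, -2.494, 0.008]
ft_force: [-7.6, -0.5, 7.2]
grip_width: 0.2
grip_force: 30.0
```

```bash
python3 -c "
from h import *
load([.5545,.0907])"
```

```text
ang 0.607 rad 0.0521 Fradial -6.58 Ftang(resist) 3.91 [0.5973 0.1204 0.3078] [-7.6 -0.5  7.2]
```

{"op": "apply_moves", "data": {
  "dp": [
    [-0.0027, 0.0007, 0],
    [-0.0027, 0.0005, 0]
  ],
  "twist": [
    [0, 0, 0],
    [0, 0, 0]
  ],
  "fingers": [1, 1]
}}

```text
time: 9.05
position: [0.5999, 0.1162, 0.3078]
tool_rot: [-1.897, -2.494, 0.007]
ft_force: [-8.2, -0.0, 5.9]
grip_width: 0.202
grip_force: 30.0
```

```bash
python3 -c "
from h import *
load([.5545,.0907])"
```

```text
ang 0.512 rad 0.0521 Fradial -7.13 Ftang(resist) 3.99 [0.5999 0.1162 0.3078] [-8.2 -0.   5.9]
```

{"op": "apply_moves", "data": {
  "dp": [
    [-0.0027, 0.0004, 0],
    [-0.0027, 0.0003, 0]
  ],
  "twist": [
    [0, 0, 0],
    [0, 0, 0]
  ],
  "fingers": [1, 1]
}}

```text
time: 9.25
position: [0.6021, 0.1118, 0.3079]
tool_rot: [-1.896, -2.495, 0.005]
ft_force: [-7.0, 0.5, 4.5]
grip_width: 0.203
grip_force: 30.0
```

```bash
python3 -c "
from h import *
load([.5545,.0907])
crank([.5545,.0907],.055,[.60636,.10905],.34,.04,6)"
```

```text
ang 0.417 rad 0.0521 Fradial -6.21 Ftang(resist) 3.29 [0.6021 0.1118 0.3079] [-7.   0.5  4.5]
[[-0.0028, 0.0001, 0], [-0.0027, 0.0, 0], [-0.0027, -0.0001, 0], [-0.0028, -0.0003, 0], [-0.0027, -0.0004, 0], [-0.0027, -0.0006, 0]] 
cmd [0.60942, 0.09288]
```

{"op": "apply_moves", "data": {
  "dp": [
    [-0.0028, 0.0001, 0],
    [-0.0027, 0, 0],
    [-0.0027, -0.0001, 0]
  ],
  "twist": [
    [0, 0, 0],
    [0, 0, 0],
    [0, 0, 0]
  ],
  "fingers": [1, 1, 1]
}}

```text
time: 9.55
position: [0.6047, 0.1047, 0.3079]
tool_rot: [-1.895, -2.495, 0.002]
ft_force: [-6.5, 3.8, 3.9]
grip_width: 0.196
grip_force: 30.0
```

```bash
python3 -c "
from h import *
load([.5545,.0907])"
```

```text
ang 0.273 rad 0.0521 Fradial -5.21 Ftang(resist) 5.43 [0.6047 0.1047 0.3079] [-6.5  3.8  3.9]
```

{"op": "apply_moves", "data": {
  "dp": [
    [-0.0028, -0.0003, 0],
    [-0.0027, -0.0004, 0],
    [-0.0027, -0.0006, 0]
  ],
  "twist": [
    [0, 0, 0],
    [0, 0, 0],
    [0, 0, 0]
  ],
  "fingers": [1, 1, 1]
}}

```text
time: 9.85
position: [0.6062, 0.0971, 0.3079]
tool_rot: [-1.895, -2.496, -0.0]
ft_force: [-3.9, 3.0, 3.4]
grip_width: 0.199
grip_force: 30.0
```

```bash
python3 -c "
from h import *
load([.5545,.0907])
crank([.5545,.0907],.055,[.60942,.09288],.04,-1.96,40)"
```

```text
ang 0.124 rad 0.0521 Fradial -3.47 Ftang(resist) 3.44 [0.6062 0.0971 0.3079] [-3.9  3.   3.4]
[[-0.0027, -0.0006, 0], [-0.0026, -0.0009, 0], [-0.0026, -0.0009, 0], [-0.0025, -0.0011, 0], [-0.0025, -0.0012, 0], [-0.0024, -0.0013, 0], [-0.0023, -0.0014, 0], [-0.0023, -0.0016, 0], [-0.0022, -0.0017, 0], [-0.0021, -0.0017, 0], [-0.002, -0.0019, 0], [-0.0019, -0.002, 0], [-0.0018, -0.002, 0], [-0.0017, -0.0022, 0], [-0.0016, -0.0022, 0], [-0.0015, -0.0024, 0], [-0.0014, -0.0023, 0], [-0.0012, -0.0025, 0], [-0.0011, -0.0025, 0], [-0.001, -0.0026, 0], [-0.0009, -0.0026, 0], [-0.0007, -0.0026, 0], [-0.0006, -0.0027, 0], [-0.0005, -0.0027, 0], [-0.0003, -0.0028, 0], [-0.0002, -0.0027, 0], [-0.0001, -0.0027, 0], [0.0001, -0.0028, 0], [0.0003, -0.0027, 0], [0.0003, -0.0028, 0], [0.0005, -0.0027, 0], [0.0006, -0.0026, 0], [0.0008, -0.0027, 0], [0.0009, -0.0026, 0], [0.001, -0.0025, 0], [0.0011, -0.0025, 0], [0.0013, -0.0025, 0], [0.0014, -0.0023, 0], [0.0015, -0.0023, 0], [0.0016, -0.0023, 0]] 
cmd [0.5336, 0.03977]
```

```bash
python3 -c "
from h import *
crank([.5545,.0907],.057,[.60942,.09288],.04,-1.96,40)"
```

```text
[[-0.0032, 0.0013, 0], [-0.0027, -0.0009, 0], [-0.0027, -0.0009, 0], [-0.0026, -0.0012, 0], [-0.0026, -0.0012, 0], [-0.0025, -0.0014, 0], [-0.0024, -0.0015, 0], [-0.0024, -0.0016, 0], [-0.0022, -0.0017, 0], [-0.0022, -0.0018, 0], [-0.0021, -0.002, 0], [-0.002, -0.002, 0], [-0.0018, -0.0022, 0], [-0.0018, -0.0022, 0], [-0.0017, -0.0023, 0], [-0.0015, -0.0024, 0], [-0.0014, -0.0025, 0], [-0.0013, -0.0025, 0], [-0.0012, -0.0026, 0], [-0.001, -0.0027, 0], [-0.0009, -0.0027, 0], [-0.0008, -0.0027, 0], [-0.0006, -0.0028, 0], [-0.0005, -0.0028, 0], [-0.0003, -0.0029, 0], [-0.0002, -0.0028, 0], [-0.0001, -0.0029, 0], [0.0001, -0.0028, 0], [0.0003, -0.0028, 0], [0.0003, -0.0029, 0], [0.0005, -0.0028, 0], [0.0007, -0.0027, 0], [0.0008, -0.0028, 0], [0.0009, -0.0027, 0], [0.0011, -0.0026, 0], [0.0012, -0.0026, 0], [0.0013, -0.0025, 0], [0.0014, -0.0025, 0], [0.0016, -0.0024, 0], [0.0017, -0.0023, 0]] 
cmd [0.53284, 0.03801]
```

{"op": "apply_moves", "data": {
  "dp": [
    [-0.0032, 0.0013, 0],
    [-0.0027, -0.0009, 0]
  ],
  "twist": [
    [0, 0, 0],
    [0, 0, 0]
  ],
  "fingers": [1, 1]
}}

```text
time: 10.05
position: [0.6071, 0.0918, 0.3079]
tool_rot: [-1.893, -2.495, 0.002]
ft_force: [-8.2, 4.9, 5.4]
grip_width: 0.203
grip_force: 30.0
```

```bash
python3 -c "
from h import *
load([.5545,.0907])"
```

```text
ang 0.022 rad 0.0526 Fradial -8.14 Ftang(resist) 5.11 [0.6071 0.0918 0.3079] [-8.2  4.9  5.4]
```

{"op": "apply_moves", "data": {
  "dp": [
    [-0.0027, -0.0009, 0],
    [-0.0026, -0.0012, 0]
  ],
  "twist": [
    [0, 0, 0],
    [0, 0, 0]
  ],
  "fingers": [1, 1]
}}

```text
time: 10.25
position: [0.6069, 0.0866, 0.3079]
tool_rot: [-1.893, -2.496, -0.0]
ft_force: [-5.5, 6.2, 5.0]
grip_width: 0.201
grip_force: 30.0
```

```bash
python3 -c "
from h import *
load([.5545,.0907])"
```

```text
ang -0.078 rad 0.0526 Fradial -5.95 Ftang(resist) 5.77 [0.6069 0.0866 0.3079] [-5.5  6.2  5. ]
```

{"op": "apply_moves", "data": {
  "dp": [
    [-0.0026, -0.0012, 0],
    [-0.0025, -0.0014, 0]
  ],
  "twist": [
    [0, 0, 0],
    [0, 0, 0]
  ],
  "fingers": [1, 1]
}}

```text
time: 10.45
position: [0.6062, 0.0812, 0.3079]
tool_rot: [-1.894, -2.496, -0.002]
ft_force: [-3.5, 5.0, 3.7]
grip_width: 0.202
grip_force: 30.0
```

```bash
python3 -c "
from h import *
load([.5545,.0907])"
```

```text
ang -0.182 rad 0.0526 Fradial -4.33 Ftang(resist) 4.29 [0.6062 0.0812 0.3079] [-3.5  5.   3.7]
```

{"op": "apply_moves", "data": {
  "dp": [
    [-0.0024, -0.0015, 0],
    [-0.0024, -0.0016, 0],
    [-0.0022, -0.0017, 0]
  ],
  "twist": [
    [0, 0, 0],
    [0, 0, 0],
    [0, 0, 0]
  ],
  "fingers": [1, 1, 1]
}}

```text
time: 10.75
position: [0.6042, 0.0732, 0.3079]
tool_rot: [-1.895, -2.497, -0.004]
ft_force: [-2.9, 4.5, 2.2]
grip_width: 0.203
grip_force: 30.0
```

```bash
python3 -c "
from h import *
load([.5545,.0907])"
```

```text
ang -0.338 rad 0.0527 Fradial -4.26 Ftang(resist) 3.32 [0.6042 0.0732 0.3079] [-2.9  4.5  2.2]
```

{"op": "apply_moves", "data": {
  "dp": [
    [-0.0022, -0.0018, 0],
    [-0.0021, -0.002, 0],
    [-0.002, -0.002, 0]
  ],
  "twist": [
    [0, 0, 0],
    [0, 0, 0],
    [0, 0, 0]
  ],
  "fingers": [1, 1, 1]
}}

```text
time: 11.05
position: [0.6009, 0.0655, 0.3079]
tool_rot: [-1.895, -2.498, -0.005]
ft_force: [-1.1, 5.5, 2.0]
grip_width: 0.205
grip_force: 30.0
```

```bash
python3 -c "
from h import *
load([.5545,.0907])"
```

```text
ang -0.498 rad 0.0528 Fradial -3.61 Ftang(resist) 4.31 [0.6009 0.0655 0.3079] [-1.1  5.5  2. ]
```

{"op": "apply_moves", "data": {
  "dp": [
    [-0.0018, -0.0022, 0],
    [-0.0018, -0.0022, 0],
    [-0.0017, -0.0023, 0]
  ],
  "twist": [
    [0, 0, 0],
    [0, 0, 0],
    [0, 0, 0]
  ],
  "fingers": [1, 1, 1]
}}

```text
time: 11.35
position: [0.5963, 0.0584, 0.3079]
tool_rot: [-1.896, -2.498, -0.006]
ft_force: [1.0, 4.7, 1.7]
grip_width: 0.203
grip_force: 30.0
```

```bash
python3 -c "
from h import *
load([.5545,.0907])"
```

```text
ang -0.658 rad 0.0529 Fradial -2.07 Ftang(resist) 4.37 [0.5963 0.0584 0.3079] [1.  4.7 1.7]
```

```bash
python3 -c "
from h import *
C=np.array([.5545,.0907]); a=-.71
crank(C,.060,C+.057*np.array([np.cos(a),np.sin(a)]),a,a-2,40)"
```

```text
[[-0.0041, -0.0008, 0], [-0.0015, -0.0026, 0], [-0.0013, -0.0027, 0], [-0.0013, -0.0028, 0], [-0.0011, -0.0028, 0], [-0.0009, -0.0028, 0], [-0.0008, -0.0029, 0], [-0.0007, -0.0029, 0], [-0.0005, -0.003, 0], [-0.0003, -0.003, 0], [-0.0002, -0.0029, 0], [-0.0001, -0.003, 0], [0.0001, -0.003, 0], [0.0002, -0.003, 0], [0.0004, -0.003, 0], [0.0006, -0.003, 0], [0.0007, -0.0029, 0], [0.0008, -0.0029, 0], [0.001, -0.0028, 0], [0.0011, -0.0028, 0], [0.0012, -0.0027, 0], [0.0014, -0.0027, 0], [0.0015, -0.0026, 0], [0.0017, -0.0025, 0], [0.0017, -0.0024, 0], [0.0019, -0.0023, 0], [0.002, -0.0023, 0], [0.0021, -0.0021, 0], [0.0023, -0.002, 0], [0.0023, -0.0019, 0], [0.0024, -0.0018, 0], [0.0025, -0.0017, 0], [0.0025, -0.0015, 0], [0.0027, -0.0014, 0], [0.0027, -0.0013, 0], [0.0028, -0.0012, 0], [0.0028, -0.001, 0], [0.0029, -0.0008, 0], [0.0029, -0.0007, 0], [0.0029, -0.0006, 0]] 
cmd [0.50001, 0.06558]
```

{"op": "apply_moves", "data": {
  "dp": [
    [-0.0041, -0.0008, 0],
    [-0.0015, -0.0026, 0]
  ],
  "twist": [
    [0, 0, 0],
    [0, 0, 0]
  ],
  "fingers": [1, 1]
}}

```text
time: 11.55
position: [0.5935, 0.0541, 0.3079]
tool_rot: [-1.892, -2.497, -0.007]
ft_force: [-2.0, 8.3, 2.1]
grip_width: 0.204
grip_force: 30.0
```

```bash
python3 -c "
from h import *
load([.5545,.0907])"
```

```text
ang -0.755 rad 0.0535 Fradial -7.18 Ftang(resist) 4.67 [0.5935 0.0541 0.3079] [-2.   8.3  2.1]
```

{"op": "apply_moves", "data": {
  "dp": [
    [-0.0013, -0.0027, 0],
    [-0.0013, -0.0028, 0]
  ],
  "twist": [
    [0, 0, 0],
    [0, 0, 0]
  ],
  "fingers": [1, 1]
}}

```text
time: 11.75
position: [0.5893, 0.05, 0.3079]
tool_rot: [-1.893, -2.498, -0.008]
ft_force: [-1.3, 7.7, 1.7]
grip_width: 0.2
grip_force: 30.0
```

```bash
python3 -c "
from h import *
load([.5545,.0907])"
```

```text
ang -0.864 rad 0.0536 Fradial -6.72 Ftang(resist) 4.02 [0.5893 0.05   0.3079] [-1.3  7.7  1.7]
```

{"op": "apply_moves", "data": {
  "dp": [
    [-0.0011, -0.0028, 0],
    [-0.0009, -0.0028, 0]
  ],
  "twist": [
    [0, 0, 0],
    [0, 0, 0]
  ],
  "fingers": [1, 1]
}}

```text
time: 11.95
position: [0.5848, 0.0464, 0.308]
tool_rot: [-1.894, -2.498, -0.009]
ft_force: [-0.3, 7.6, 1.7]
grip_width: 0.204
grip_force: 30.0
```

```bash
python3 -c "
from h import *
load([.5545,.0907])"
```

```text
ang -0.970 rad 0.0536 Fradial -6.39 Ftang(resist) 4.05 [0.5848 0.0464 0.308 ] [-0.3  7.6  1.7]
```

{"op": "apply_moves", "data": {
  "dp": [
    [-0.0008, -0.0029, 0],
    [-0.0007, -0.0029, 0]
  ],
  "twist": [
    [0, 0, 0],
    [0, 0, 0]
  ],
  "fingers": [1, 1]
}}

```text
time: 12.15
position: [0.5799, 0.0434, 0.3079]
tool_rot: [-1.894, -2.499, -0.009]
ft_force: [1.4, 7.8, 0.1]
grip_width: 0.198
grip_force: 30.0
```

```bash
python3 -c "
from h import *
load([.5545,.0907])"
```

```text
ang -1.078 rad 0.0537 Fradial -6.26 Ftang(resist) 4.90 [0.5799 0.0434 0.3079] [1.4 7.8 0.1]
```

{"op": "apply_moves", "data": {
  "dp": [
    [-0.0005, -0.003, 0],
    [-0.0003, -0.003, 0]
  ],
  "twist": [
    [0, 0, 0],
    [0, 0, 0]
  ],
  "fingers": [1, 1]
}}

```text
time: 12.35
position: [0.5747, 0.0409, 0.308]
tool_rot: [-1.895, -2.499, -0.01]
ft_force: [1.7, 7.4, 0.5]
grip_width: 0.205
grip_force: 30.0
```

```bash
python3 -c "
from h import *
load([.5545,.0907])"
```

```text
ang -1.186 rad 0.0537 Fradial -6.26 Ftang(resist) 4.37 [0.5747 0.0409 0.308 ] [1.7 7.4 0.5]
```

{"op": "apply_moves", "data": {
  "dp": [
    [-0.0002, -0.0029, 0],
    [-0.0001, -0.003, 0]
  ],
  "twist": [
    [0, 0, 0],
    [0, 0, 0]
  ],
  "fingers": [1, 1]
}}

```text
time: 12.55
position: [0.5694, 0.0389, 0.308]
tool_rot: [-1.895, -2.499, -0.01]
ft_force: [2.5, 7.8, 0.1]
grip_width: 0.202
grip_force: 30.0
```

```bash
python3 -c "
from h import *
load([.5545,.0907])"
```

```text
ang -1.291 rad 0.0538 Fradial -6.79 Ftang(resist) 4.59 [0.5694 0.0389 0.308 ] [2.5 7.8 0.1]
```

{"op": "apply_moves", "data": {
  "dp": [
    [0.0001, -0.003, 0],
    [0.0002, -0.003, 0]
  ],
  "twist": [
    [0, 0, 0],
    [0, 0, 0]
  ],
  "fingers": [1, 1]
}}

```text
time: 12.75
position: [0.5639, 0.0376, 0.308]
tool_rot: [-1.896, -2.5, -0.011]
ft_force: [4.5, 8.4, -0.6]
grip_width: 0.206
grip_force: 30.0
```

```bash
python3 -c "
from h import *
load([.5545,.0907])"
```

```text
ang -1.396 rad 0.0539 Fradial -7.50 Ftang(resist) 5.86 [0.5639 0.0376 0.308 ] [ 4.5  8.4 -0.6]
```

{"op": "apply_moves", "data": {
  "dp": [
    [0.0004, -0.003, 0],
    [0.0006, -0.003, 0]
  ],
  "twist": [
    [0, 0, 0],
    [0, 0, 0]
  ],
  "fingers": [1, 1]
}}

```text
time: 12.95
position: [0.5583, 0.0369, 0.308]
tool_rot: [-1.896, -2.5, -0.012]
ft_force: [5.6, 6.9, -0.1]
grip_width: 0.197
grip_force: 30.0
```

```bash
python3 -c "
from h import *
load([.5545,.0907])"
```

```text
ang -1.500 rad 0.0539 Fradial -6.49 Ftang(resist) 6.11 [0.5583 0.0369 0.308 ] [ 5.6  6.9 -0.1]
```

{"op": "apply_moves", "data": {
  "dp": [
    [0.0007, -0.0029, 0],
    [0.0008, -0.0029, 0]
  ],
  "twist": [
    [0, 0, 0],
    [0, 0, 0]
  ],
  "fingers": [1, 1]
}}

```text
time: 13.15
position: [0.5526, 0.0368, 0.308]
tool_rot: [-1.897, -2.5, -0.013]
ft_force: [5.9, 7.8, -2.3]
grip_width: 0.202
grip_force: 30.0
```

```bash
python3 -c "
from h import *
load([.5545,.0907])"
```

```text
ang -1.606 rad 0.0540 Fradial -7.99 Ftang(resist) 5.62 [0.5526 0.0368 0.308 ] [ 5.9  7.8 -2.3]
```

{"op": "apply_moves", "data": {
  "dp": [
    [0.001, -0.0028, 0],
    [0.0011, -0.0028, 0]
  ],
  "twist": [
    [0, 0, 0],
    [0, 0, 0]
  ],
  "fingers": [1, 1]
}}

```text
time: 13.35
position: [0.547, 0.0372, 0.308]
tool_rot: [-1.897, -2.501, -0.014]
ft_force: [6.4, 7.8, -1.7]
grip_width: 0.2
grip_force: 30.0
```

```bash
python3 -c "
from h import *
load([.5545,.0907])"
```

```text
ang -1.711 rad 0.0540 Fradial -8.58 Ftang(resist) 5.30 [0.547  0.0372 0.308 ] [ 6.4  7.8 -1.7]
```

{"op": "apply_moves", "data": {
  "dp": [
    [0.0012, -0.0027, 0],
    [0.0014, -0.0027, 0]
  ],
  "twist": [
    [0, 0, 0],
    [0, 0, 0]
  ],
  "fingers": [1, 1]
}}

```text
time: 13.55
position: [0.5414, 0.0382, 0.308]
tool_rot: [-1.898, -2.501, -0.014]
ft_force: [7.0, 7.3, -3.0]
grip_width: 0.201
grip_force: 30.0
```

```bash
python3 -c "
from h import *
load([.5545,.0907])"
```

```text
ang -1.815 rad 0.0541 Fradial -8.76 Ftang(resist) 5.07 [0.5414 0.0382 0.308 ] [ 7.   7.3 -3. ]
```

{"op": "apply_moves", "data": {
  "dp": [
    [0.0015, -0.0026, 0],
    [0.0017, -0.0025, 0]
  ],
  "twist": [
    [0, 0, 0],
    [0, 0, 0]
  ],
  "fingers": [1, 1]
}}

```text
time: 13.75
position: [0.536, 0.0398, 0.308]
tool_rot: [-1.898, -2.502, -0.015]
ft_force: [8.6, 6.7, -3.2]
grip_width: 0.2
grip_force: 30.0
```

```bash
python3 -c "
from h import *
load([.5545,.0907])"
```

```text
ang -1.919 rad 0.0541 Fradial -9.28 Ftang(resist) 5.79 [0.536  0.0398 0.308 ] [ 8.6  6.7 -3.2]
```

{"op": "apply_moves", "data": {
  "dp": [
    [0.0017, -0.0024, 0],
    [0.0019, -0.0023, 0]
  ],
  "twist": [
    [0, 0, 0],
    [0, 0, 0]
  ],
  "fingers": [1, 1]
}}

```text
time: 13.95
position: [0.5309, 0.0419, 0.308]
tool_rot: [-1.899, -2.502, -0.016]
ft_force: [10.0, 6.9, -2.8]
grip_width: 0.202
grip_force: 30.0
```

```bash
python3 -c "
from h import *
load([.5545,.0907])"
```

```text
ang -2.021 rad 0.0542 Fradial -10.55 Ftang(resist) 5.96 [0.5309 0.0419 0.308 ] [10.   6.9 -2.8]
```

{"op": "apply_moves", "data": {
  "dp": [
    [0.002, -0.0023, 0],
    [0.0021, -0.0021, 0]
  ],
  "twist": [
    [0, 0, 0],
    [0, 0, 0]
  ],
  "fingers": [1, 1]
}}

```text
time: 14.15
position: [0.526, 0.0446, 0.308]
tool_rot: [1.899, 2.502, 0.017]
ft_force: [11.2, 7.5, -4.2]
grip_width: 0.204
grip_force: 30.1
```

```bash
python3 -c "
from h import *
load([.5545,.0907])"
```

```text
ang -2.125 rad 0.0542 Fradial -12.31 Ftang(resist) 5.61 [0.526  0.0446 0.308 ] [11.2  7.5 -4.2]
```

{"op": "apply_moves", "data": {
  "dp": [
    [0.0023, -0.002, 0]
  ],
  "twist": [
    [0, 0, 0]
  ],
  "fingers": [1]
}}

```text
time: 14.25
position: [0.5237, 0.0461, 0.308]
tool_rot: [1.899, 2.501, 0.017]
ft_force: [12.1, 6.5, -4.9]
grip_width: 0.199
grip_force: 30.1
```

```bash
python3 -c "
from h import *
load([.5545,.0907])"
```

```text
ang -2.175 rad 0.0542 Fradial -12.24 Ftang(resist) 6.25 [0.5237 0.0461 0.308 ] [12.1  6.5 -4.9]
```

{"op": "apply_moves", "data": {
  "dp": [
    [0.0023, -0.0019, 0]
  ],
  "twist": [
    [0, 0, 0]
  ],
  "fingers": [1]
}}

```text
time: 14.35
position: [0.5215, 0.0477, 0.308]
tool_rot: [1.899, 2.501, 0.017]
ft_force: [13.4, 6.8, -4.3]
grip_width: 0.2
grip_force: 30.1
```

```bash
python3 -c "
from h import *
load([.5545,.0907])"
```

```text
ang -2.225 rad 0.0542 Fradial -13.50 Ftang(resist) 6.47 [0.5215 0.0477 0.308 ] [13.4  6.8 -4.3]
```

```bash
python3 -c "
from h import *
C=np.array([.5545,.0907]); a=-2.21
crank(C,.0565,C+.060*np.array([np.cos(a),np.sin(a)]),a,a-.75,15)"
```

```text
[[0.0044, 0.0011, 0], [0.0024, -0.0016, 0], [0.0024, -0.0015, 0], [0.0025, -0.0013, 0], [0.0025, -0.0012, 0], [0.0027, -0.0011, 0], [0.0026, -0.0009, 0], [0.0027, -0.0008, 0], [0.0028, -0.0007, 0], [0.0027, -0.0005, 0], [0.0028, -0.0004, 0], [0.0028, -0.0003, 0], [0.0029, -0.0001, 0], [0.0028, 0.0, 0], [0.0028, 0.0002, 0]] 
cmd [0.49893, 0.08049]
```

{"op": "apply_moves", "data": {
  "dp": [
    [0.0044, 0.0011, 0],
    [0.0024, -0.0016, 0]
  ],
  "twist": [
    [0, 0, 0],
    [0, 0, 0]
  ],
  "fingers": [1, 1]
}}

```text
time: 14.55
position: [0.5184, 0.0511, 0.3079]
tool_rot: [1.902, 2.498, 0.009]
ft_force: [9.5, 0.7, -2.4]
grip_width: 0.204
grip_force: 30.0
```

```bash
python3 -c "
from h import *
load([.5545,.0907])"
```

```text
ang -2.311 rad 0.0536 Fradial -6.91 Ftang(resist) 6.55 [0.5184 0.0511 0.3079] [ 9.5  0.7 -2.4]
```

{"op": "apply_moves", "data": {
  "dp": [
    [0.0024, -0.0015, 0]
  ],
  "twist": [
    [0, 0, 0]
  ],
  "fingers": [1]
}}

```text
time: 14.65
position: [0.5165, 0.0529, 0.308]
tool_rot: [1.902, 2.497, 0.01]
ft_force: [10.1, 1.7, -2.5]
grip_width: 0.204
grip_force: 30.0
```

```bash
python3 -c "
from h import *
load([.5545,.0907])"
```

```text
ang -2.359 rad 0.0536 Fradial -8.36 Ftang(resist) 5.94 [0.5165 0.0529 0.308 ] [10.1  1.7 -2.5]
```

{"op": "apply_moves", "data": {
  "dp": [
    [0.0025, -0.0013, 0]
  ],
  "twist": [
    [0, 0, 0]
  ],
  "fingers": [1]
}}

```text
time: 14.75
position: [0.5147, 0.0548, 0.308]
tool_rot: [1.902, 2.497, 0.01]
ft_force: [10.2, 1.4, -3.9]
grip_width: 0.199
grip_force: 30.0
```

```bash
python3 -c "
from h import *
load([.5545,.0907])"
```

```text
ang -2.408 rad 0.0536 Fradial -8.52 Ftang(resist) 5.81 [0.5147 0.0548 0.308 ] [10.2  1.4 -3.9]
```

{"op": "apply_moves", "data": {
  "dp": [
    [0.0025, -0.0012, 0]
  ],
  "twist": [
    [0, 0, 0]
  ],
  "fingers": [1]
}}

```text
time: 14.85
position: [0.513, 0.0567, 0.308]
tool_rot: [1.902, 2.496, 0.01]
ft_force: [10.4, 0.1, -3.5]
grip_width: 0.2
grip_force: 30.0
```

```bash
python3 -c "
from h import *
load([.5545,.0907])"
```

```text
ang -2.455 rad 0.0536 Fradial -8.11 Ftang(resist) 6.52 [0.513  0.0567 0.308 ] [10.4  0.1 -3.5]
```

{"op": "apply_moves", "data": {
  "dp": [
    [0.0027, -0.0011, 0]
  ],
  "twist": [
    [0, 0, 0]
  ],
  "fingers": [1]
}}

```text
time: 14.95
position: [0.5115, 0.0587, 0.308]
tool_rot: [1.902, 2.496, 0.01]
ft_force: [12.6, -0.1, -4.0]
grip_width: 0.205
grip_force: 30.0
```

```bash
python3 -c "
from h import *
load([.5545,.0907])"
```

```text
ang -2.503 rad 0.0536 Fradial -10.08 Ftang(resist) 7.61 [0.5115 0.0587 0.308 ] [12.6 -0.1 -4. ]
```

{"op": "apply_moves", "data": {
  "dp": [
    [0.0026, -0.0009, 0]
  ],
  "twist": [
    [0, 0, 0]
  ],
  "fingers": [1]
}}

```text
time: 15.05
position: [0.5101, 0.0607, 0.308]
tool_rot: [1.902, 2.495, 0.01]
ft_force: [11.9, -0.7, -3.4]
grip_width: 0.201
grip_force: 30.0
```

```bash
python3 -c "
from h import *
load([.5545,.0907])"
```

```text
ang -2.546 rad 0.0536 Fradial -9.48 Ftang(resist) 7.25 [0.5101 0.0607 0.308 ] [11.9 -0.7 -3.4]
```

{"op": "apply_moves", "data": {
  "dp": [
    [0.0027, -0.0008, 0]
  ],
  "twist": [
    [0, 0, 0]
  ],
  "fingers": [1]
}}

```text
time: 15.15
position: [0.5089, 0.0625, 0.308]
tool_rot: [1.902, 2.494, 0.01]
ft_force: [12.9, -1.5, -4.7]
grip_width: 0.204
grip_force: 30.1
```

```bash
python3 -c "
from h import *
load([.5545,.0907])
for i in range(5): get_image('side'); load([.5545,.0907])"
```

```text
ang -2.588 rad 0.0536 Fradial -10.17 Ftang(resist) 8.04 [0.5089 0.0625 0.308 ] [12.9 -1.5 -4.7]
ang -2.597 rad 0.0536 Fradial -10.63 Ftang(resist) 7.02 [0.5086 0.0629 0.3079] [12.7 -0.5 -5.8]
ang -2.595 rad 0.0536 Fradial -10.15 Ftang(resist) 6.59 [0.5087 0.0628 0.3079] [12.1 -0.3 -4.4]
ang -2.595 rad 0.0537 Fradial -9.90 Ftang(resist) 6.28 [0.5087 0.0628 0.308 ] [11.7 -0.2 -3.5]
ang -2.594 rad 0.0536 Fradial -10.25 Ftang(resist) 6.18 [0.5087 0.0628 0.308 ] [12.   0.1 -3.4]
ang -2.594 rad 0.0536 Fradial -10.05 Ftang(resist) 6.15 [0.5087 0.0628 0.308 ] [11.8 -0.  -4.1]
```

{"op": "apply_moves", "data": {
  "dp": [
    [-0.0005, 0.0016, 0],
    [-0.0005, 0.0016, 0],
    [0, 0, 0],
    [0, 0, 0]
  ],
  "twist": [
    [0, 0, 0],
    [0, 0, 0],
    [0, 0, 0],
    [0, 0, 0]
  ],
  "fingers": [1, 1, 1, 1]
}}

```text
time: 15.8
position: [0.5094, 0.0626, 0.3079]
tool_rot: [-1.905, -2.498, -0.003]
ft_force: [5.6, 0.7, -1.1]
grip_width: 0.202
grip_force: 30.0
```

```bash
python3 -c "
from h import *
load([.5545,.0907])"
```

```text
ang -2.584 rad 0.0531 Fradial -5.11 Ftang(resist) 2.31 [0.5094 0.0626 0.3079] [ 5.6  0.7 -1.1]
```

{"op": "apply_moves", "data": {
  "dp": [
    [0, 0, 0],
    [0, 0, 0],
    [0, 0, 0],
    [0, 0, 0],
    [0, 0, 0],
    [0, 0, 0]
  ],
  "twist": [
    [0, 0, 0],
    [0, 0, 0],
    [0, 0, 0],
    [0, 0, 0],
    [0, 0, 0],
    [0, 0, 0]
  ],
  "fingers": [0.7, 0.6, 0.4, 0.4, 0.4, 0.4]
}}

```text
time: 16.4
position: [0.5089, 0.0615, 0.3078]
tool_rot: [-1.906, -2.497, 0.001]
ft_force: [-0.5, -0.1, 0.0]
grip_width: 0.585
grip_force: 0.0
```

{"op": "apply_moves", "data": {
  "dp": [
    [0, 0, -0.01],
    [0, 0, -0.015],
    [0, 0, -0.02],
    [0, 0, -0.02],
    [0, 0, -0.03],
    [0, 0, -0.03],
    [0, 0, 0],
    [0, 0, 0]
  ],
  "twist": [
    [0, 0, 0],
    [0, 0, 0],
    [0, 0, 0],
    [0, 0, 0],
    [0, 0, 0],
    [0, 0, 0],
    [0, 0, 0],
    [0, 0, 0]
  ],
  "fingers": [0.4, 0.4, 0.4, 0.4, 0.4, 0.4, 0.4, 0.4]
}}

```text
time: 17.2
position: [0.5095, 0.0618, 0.4343]
tool_rot: [1.905, 2.496, 0.002]
ft_force: [-0.1, 0.4, -0.7]
grip_width: 0.605
grip_force: 0.0
```

```bash
python3 - <<'E'
from h import *
s,p,r=st(); print(p,s['ft_force'])
a=snap('wrist','w3.png')[:,:,::-1]; b=snap('side','s3.png')[:,:,::-1]
cv2.imwrite('pics/m3.png',np.hstack([cv2.resize(a[80:280,200:400],(400,400)),cv2.resize(b[110:230,245:365],(400,400))]))
P=(p,s['tool_rot'])
C=np.array([.555,.087]); A=-2.59; H=C+.052*np.array([np.cos(A),np.sin(A)])
for z in(.26,.33): print(z,proj('wrist',[*H,z],P),proj('side',[*H,z]))
E
```

```text
[0.50953044 0.06180252 0.43425693] [-0.13867325  0.3947168  -0.72800179]
0.26 [321.19546213 185.59644526] [285.32663707 168.55948621]
0.33 [321.57788945 202.13843242] [284.44104885 148.11271706]
```

View pics/m3.png

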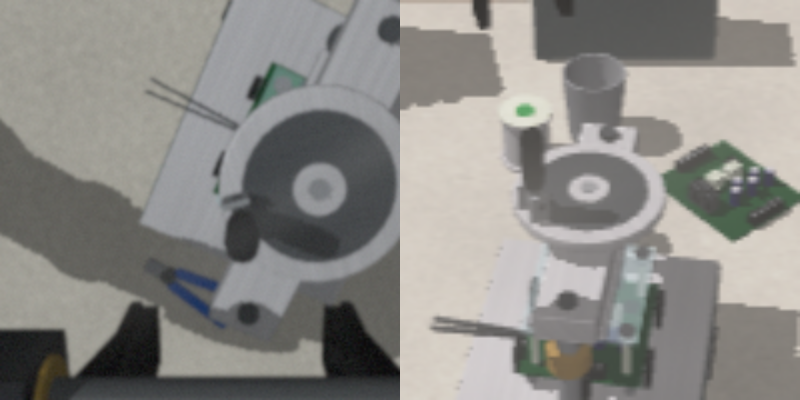

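The handle stands upright: its end is seen at wrist (320.5,199) and side (285,149), against the (321.6,202) and (284.4,148) predicted for 330 mm height. The gripper is clear and nothing else looks moved, so I'm handing in.

```bash
python3 -c "
from h import *
print(ctrl.close_job())"
```

```text
the job is handed in; nothing more can be done
None
```

I handed the job in after about 17 of the 72 s, with the handle upright and let go and the board screwed onto its stops at roughly 50 N of ram thrust, estimated from the crank load (proper range 45–65 N); the hand-in returned no verdict.

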